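# Hang the tile tamper on its balancer arm

### The job

Lift the lid of the wooden tool chest fully open until it rests back on its stop, take out the metal tamper with the T handle, and hang it by its handle bar, one side on each prong, in the dip of the fork at the end of the spring-balanced arm. Keep hold of the tamper while you ease it down, until the arm has sunk under its weight and settled, and only then let go, so that the arm never drops. Leave the lid open, the tamper hanging still, and everything else where it is.

Things in the scene. Friction and masses are not known exactly. Their poses are not given: they have to be found in the camera images.
- chest: Fixed open-topped brown wooden chest, 180 (x) x 240 (y) x 115 mm high, walls and floor 6 mm thick. Origin: centre of its underside; +x points to the hinged side, away from the robot. Stands on one side (left or right) of the robot's centre line, the balancer on the other.
- chest_lid (a joint): Hinge of the chest's wooden lid (180 x 240 x 12 mm, 0.4 kg, free-swinging). 0 = shut, grows as it is lifted, 1.75 = leaning back on its stop, just past upright. Below about 1.5 it falls shut when let go; at the stop it stays.
- lid_hinge (a point): Point on the lid's hinge line, mid-width, at the chest's far upper edge (115.5 mm above the table). The point turns with the lid: with the lid shut its axes are those of the chest; the hinge line is its y axis.
- lid_tab (a point): Where to take the lid: in the dark wooden tab standing out 44 mm from the middle of the lid's front edge (44 mm wide along y, 14 mm thick). The point lies at mid-thickness, 32 mm ahead of the lid's edge, 212 mm from the hinge line and, lid shut, 7 mm above it. Pinched across its width, the tab pivots between the fingers as the lid swings.
- tamper: Loose tile tamper, 0.44 to 0.66 kg, standing upright on the floor of the shut chest, in its left or right half: a bare metal block 46 (x) x 90 (y) x 28 mm high, a steel stem 14 mm thick, and on top a round wooden cross bar, 16 mm thick and 130 mm long along the tamper's x axis. Origin: centre of the block's underside. In the chest the bar points roughly along the chest's x.
- tamper_bar (a point): Centre of the tamper's cross bar, 75 mm above its underside. Here the bar passes through a flat-sided wooden hub, 34 mm long (x), 18 mm thick (y), from 57 to 85 mm above the underside: the place to grip, pinching across y. Axes as the tamper: bar along x.
- swing_arm (a joint): Tilt of the balancer's sprung arm about its level pivot. 0 = empty, fork raised on its upper stop (the arm rises 0.2 rad towards the fork); grows as the fork sinks, to 0.6 at most. Under the tamper's full weight it settles, well damped, between about 0.16 and 0.4, the fork 32 to 80 mm lower.
- balancer: Fixed grey stand of the balancer: a base plate with a post; on the plate, under the fork, a tile mould 20 mm high. Origin: on the table, about below the fork. +x points from the fork to the post; the post stands 196 mm behind the fork and is 180 mm high.
- fork_pivot (a point): Pivot of the arm in the post, 150 mm above the table, 200 mm from the fork seat. The arm's fork: two steel prongs 10 mm thick, 100 mm apart between centres (90 mm free), running along the balancer's x; each dips 18 mm and turns up at its front end. The bar lies across both dips, along the balancer's y.
- fork_seat (a point): Where the centre of the tamper's bar lies when hung: midway between the prongs, above their dips; about 190 mm above the table when empty. The prongs' turned-up tips are 32 mm ahead of this point and reach 18 mm higher when empty; the rod that joins the prongs is 80 mm behind it. It moves and turns with the arm; its y axis stays level, along the bar.
- clay_block: Bystander: loose terracotta block, 90 x 60 x 35 mm high, lying in the other half of the chest. Origin: centre of its underside.
- vase: Bystander: terracotta vase, 84 mm wide, 125 mm high, on the table. Origin: centre of its underside.
- glaze_jar: Bystander: amber jar, 72 mm wide, 100 mm high. Origin: centre of its underside.
- tile_stack: Bystander: two stacked terracotta tiles, 120 x 120 x 24 mm. Origin: centre of its underside.

How it is judged:
On the way, in this order (a step that is already met when the one before it is completed fails the run):
1. the lid is open and rests on its stop (value of joint chest_lid above 1.71 rad), for 0.2 s.
2. the tamper is lifted out of the chest (z of tamper in the frame of chest above 0.115 m), for 0.1 s.
3. the arm has sunk under the tamper and settled while the tamper is still held (value of joint swing_arm above 0.12 rad and velocity of joint swing_arm between -0.08 and 0.08 rad/s and distance between tamper_bar and fork_seat below 0.025 m and contact force between the fingers and tamper above 0.2 N), for 0.2 s.
At the end, for the whole second after the job is handed in: The lid leans on its stop (joint above 1.71), the tamper hangs by its bar in the dip of both prongs (bar centre within 25 mm of the seat, bar within 0.25 rad of the line across the prongs), the arm sunk by more than 0.12 rad, the tamper within 0.35 rad of upright and slower than 50 mm/s, let go (value of joint chest_lid above 1.71 rad and distance between tamper_bar and fork_seat below 0.025 m and angle between the x axis of tamper and the y axis of fork_seat, either way round below 0.25 rad and value of joint swing_arm above 0.12 rad and angle between tamper's own z axis and vertical below 0.35 rad and linear speed of tamper below 0.05 m/s); the robot touches nothing.
It fails at once if the balancer arm drops under the tamper (sinks faster than 0.8 rad/s with the bar at its seat) (velocity of joint swing_arm above 0.8 rad/s and distance between tamper_bar and fork_seat below 0.04 m).
It fails at once if the clay_block is moved by more than 40 mm (distance of clay_block from where it was at the start of the episode above 0.04 m).
It fails at once if the vase is moved by more than 40 mm (distance of vase from where it was at the start of the episode above 0.04 m).
It fails at once if the glaze_jar is moved by more than 40 mm (distance of glaze_jar from where it was at the start of the episode above 0.04 m).
It fails at once if the tile_stack is moved by more than 40 mm (distance of tile_stack from where it was at the start of the episode above 0.04 m).
It also fails if it takes over 72 s, if anything falls off the work surface, if the arm or the gripper's body presses on something with over 40 N, if the wrist force passes 120 N, or if a joint passes its speed limit or range.

### The arm

A 6-joint arm with a two-finger parallel gripper is mounted at the origin on the work surface. World frame = base frame: x ahead of the robot, y to its left, z up, the work surface at z = 0. Lengths are in m, angles in rad, forces in N, time in s.
With the tool pointing down it reaches from about 0.225 to 0.875 m from the base axis. Payload 3.4 kg.
Tool frame: the origin (TCP) lies at the very end of the fingers, on their centre line; the grasp point (between the pads) lies 19 mm behind it; z points along the fingers, y is the direction in which the jaws open and shut (so a half turn about z gives the same grasp; the last joint's range is limited). The gripper opens to 85 mm and grips with 20 to 120 N. Pads are 22 mm wide; open, the fingers measure 114 mm over their backs; the gripper's body (76 mm by 85 mm) begins 54 mm behind the grasp point. The pads swing forward as they close: fully open they stand 13 mm farther back than shut.
Start: joints at [1.004, 0.276, 1.505, -0, 1.361, -0.121], TCP at [0.248, 0.519, 0.231] pointing down, gripper open.
Joint ranges: [-2.89, 2.89], [-0.75, 2.08], [0.22, 2.7], [-1.18, 4.32], [0.11, 2.71], [-2.7, 2.7]. Speed limits (rad/s): [2.57, 2.57, 3.14, 3.14, 3.14, 3.14].

### API

Orientations are given as a unit quaternion [w, x, y, z].
In Python, from rig import telemetry, imaging, manip, finder gives the robot as it stands.
- The arm moves only by the tool arm_command, never from a script. Its argument "steps" is a list of rows, each a list of 3 entries, a list of its own where there are three numbers: the turn, a rotation vector about the world's x, y, z in rad, then the shift along the world's x, y, z in mm, then the closure in counts, from 0 (fully open) to 255 (shut). In form: [[[rx, ry, rz], [dx, dy, dz], grip], ...]. A call has 1 to 20 rows; each row shifts and turns the commanded pose from where the row before left it; what a row does not reach is not made up. A row lasts 1/8 s, in which the tool goes at most 62.5 mm and 10.7 degrees, less where a joint would pass 70% of its speed; a pose out of reach is approached as far as the arm can. A call is refused whole if a number of a shift passes 62.5 or a number of a turn 0.188, either way. A call with a gripper value outside its range is refused whole. The fingers move at their own pace and stop on an object; "newtons" is the grip in N (left out, the last holds). Time passes only in rows, so rows that do not move let the fingers close. It gives the time, the measured TCP pose, the force and the opening at its end, in the units of the state.
- telemetry.get_state(): the state, without advancing time (a new reading comes with each control period).
- imaging.get_image(name): name is "scene" or "top" or "wrist"; returns the picture (420x560x3 uint8, blue, green, red); there is no depth.
- imaging.camera_params(name): a dict with "intrinsics" (3x3 intrinsics, pixels), "R" (3x3) and "t" (3): a world point X has camera coordinates R X + t. Camera axes: x right, y down, z forward; pixel columns grow to the right and rows downward; lengths in m; the calibration is good to about 2 mm. The wrist camera is an equidistant fisheye: a pixel r from the principal point sees the ray r / f radians off the axis. A picture is of the moment at which its call begins: read the wrist's pose just before it. camera_params takes no time and is no camera call; for the wrist camera it gives the pose at the moment of the call.
- manip.sign_off(): hands the job in, once; it reports no verdict.
Trained networks look in the newest picture that a camera, given by its name, has taken for a name from the list of things; names that differ only in an ending like _2 or _b are one class to them, and where a whole thing is asked for, a point or a joint stands for the part that bears it (a point fixed in the world has none). Each returns a list of dicts, best first, with "score" (0 to 1); they miss things now and then, are a little off and sometimes report something else, mostly with a low value. They report only what shows in the picture. A call takes as long as a camera call.
- finder.cut_out(camera, thing): "pixels" (420x560 bool, what is visible of it) and "extent" ([left, top, width, height] in pixels, round what is visible of it).
The state is a dict: "clock": time; "qpos": joint angles; "qd": joint speeds; "effort": joint torques, N m; "position": TCP position; "ee_rot": TCP orientation; "contact_force": force on the tool from outside, world axes, zero at the start; "moment": the same for the moment, N m; "width": finger opening in m.
Only numpy, scipy, OpenCV 4.12 (cv2) and the standard library are available. Lean on these libraries where they do the work, as an engineer would, in place of code of your own. Each camera call takes 0.05 s, during which the arm holds its last target.

## Working session

There is one attempt and no reset: what is moved stays moved. The work goes in short steps, Python scripts to look and compute and a tool call to move; the robot and the scene stay as the last step left them, time stands still between calls to the robot, and variables do not carry over. Pictures are saved under pics/ and viewed, and the job is handed in when it is done.

Besides the shell and the picture viewer there is one more tool, called after "Call:" in YAML: its name, and indented under it one key for each argument. arm_command: Moves the arm, as the interface text tells. Its arguments: {"type":"object","properties":{"steps":{"type":"array"},"newtons":{"type":"number"}},"required":["steps"]}

```bash
ls; mkdir -p pics
cat > h.py <<'E'
from rig import telemetry, imaging, manip, finder
import numpy as np, cv2
def snap(cam,fn):
    im=imaging.get_image(cam); cv2.imwrite('pics/'+fn,im); return im
def ray(cam,uv):
    p=imaging.camera_params(cam);K=np.array(p['intrinsics']);R=np.array(p['R']);t=np.array(p['t'])
    d=np.linalg.inv(K)@np.array([uv[0],uv[1],1.]);return -R.T@t,R.T@d
def at_z(cam,uv,z):
    o,d=ray(cam,uv);return o+d*(z-o[2])/d[2]
def proj(cam,X):
    p=imaging.camera_params(cam);K=np.array(p['intrinsics']);R=np.array(p['R']);t=np.array(p['t'])
    c=np.atleast_2d(X)@R.T+t;u=c@K.T;return u[:,:2]/u[:,2:]
E
python3 - <<'E'
from h import *
for c in ('scene','top','wrist'): snap(c,c+'0.png')
s=telemetry.get_state();print(s)
for c in ('scene','top'):
    p=imaging.camera_params(c);print(c,p)
E
```

```text
pics
{'clock': 0.15, 'qpos': array([ 1.00400124e+00,  2.76446556e-01,  1.50584282e+00,  4.48971754e-06,
        1.36069323e+00, -1.20982646e-01]), 'qd': array([-0.00039042, -0.00390013, -0.00192266, -0.00151625,  0.0013073 ,
       -0.0007429 ]), 'effort': array([ 7.39334992e-04, -4.17142904e+01, -2.46030539e+01, -3.00142447e-04,
        7.68903934e-03, -2.69914557e-05]), 'position': array([0.24771706, 0.51846913, 0.23064003]), 'ee_rot': array([-2.36379950e-04,  2.21065276e-01,  9.75258766e-01, -6.53549941e-04]), 'contact_force': array([0.71339943, 0.53319066, 0.04467894]), 'moment': array([-0.02862904,  0.00933805, -0.00831277]), 'width': 0.08532219927713322}
scene {'intrinsics': array([[532.11008867,   0.        , 277.99931833],
       [  0.        , 532.11008867, 200.23682571],
       [  0.        ,   0.        ,   1.        ]]), 'R': array([[ 0.04124075,  0.99908675,  0.01117475],
       [ 0.78660213, -0.02556936, -0.61693055],
       [-0.6160814 ,  0.03423276, -0.78693826]]), 't': array([-0.03809519, -0.37693474,  1.87790899])}
top {'intrinsics': array([[543.93715857,   0.        , 273.34960737],
       [  0.        , 543.93715857, 209.98368188],
       [  0.        ,   0.        ,   1.        ]]), 'R': array([[ 0.02074925, -0.99977019,  0.00538899],
       [-0.99187761, -0.02126141, -0.12540635],
       [ 0.12549211, -0.00274314, -0.99209083]]), 't': array([-0.01832548,  0.58805579,  1.5607497 ])}
```

View pics/scene0.png

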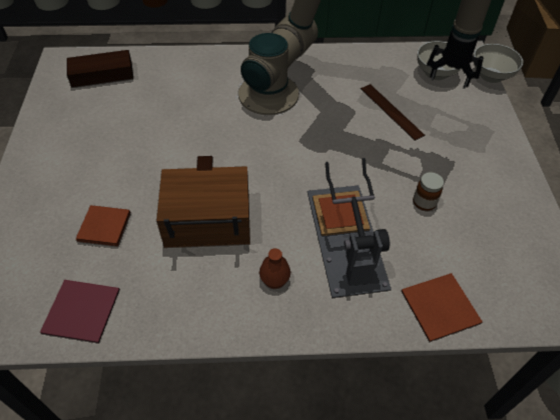

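View pics/top0.png

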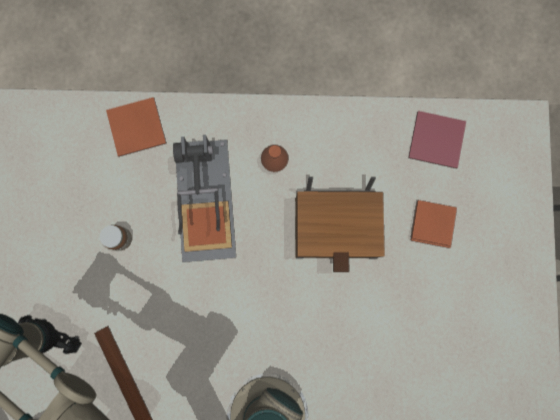

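View pics/wrist0.png

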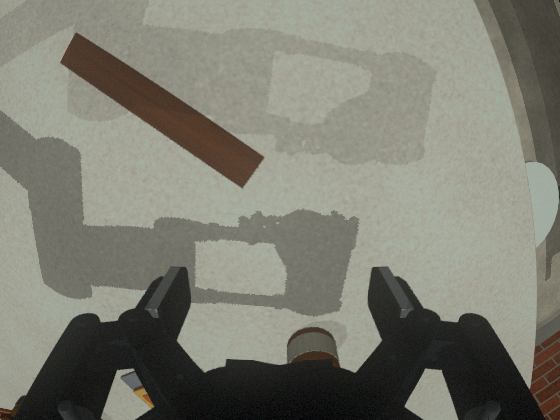

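The top view shows the chest on the robot's right, with its tab at about (341,262). The balancer is on the left with its fork around (198,205), and the vase is at (274,158). The jar is at (113,237) and the tiles at (433,223).

Run:
```python
from h import *
import pickle
out={}
for c in ('top','scene'):
    im=cv2.imread(f'pics/{c}0.png')
    for n,col in (('chest_lid',(0,255,0)),('chest',(255,0,0)),('lid_tab',(0,255,255)),('fork_seat',(255,0,255)),('balancer',(255,255,0)),('vase',(0,0,255)),('glaze_jar',(0,0,255)),('tile_stack',(0,0,255))):
        r=finder.cut_out(c,n)
        print(c,n,[(round(q['score'],2),list(map(int,q['extent']))) for q in r[:3]])
        if r:
            out[c,n]=r[0]
            cs,_=cv2.findContours(r[0]['pixels'].astype(np.uint8),0,1);cv2.drawContours(im,cs,-1,col,1)
            if n in('chest_lid','chest'):
                print(cv2.minAreaRect(max(cs,key=cv2.contourArea)))
    cv2.imwrite(f'pics/{c}_m.png',im)
    big=cv2.resize(cv2.imread(f'pics/{c}0.png')[(110 if c=='top' else 130):(290 if c=='top' else 310),(160 if c=='top' else 140):400],None,fx=3.2,fy=3.2,interpolation=cv2.INTER_CUBIC)
    cv2.imwrite(f'pics/{c}_big.png',big[:600,:800])
pickle.dump(out,open('m0.pkl','wb'))
```

```text
top chest_lid [(0.63, [295, 187, 92, 83])]
((341.0, 230.0), (82.0, 88.0), 90.0)
top chest [(0.69, [290, 175, 97, 96])]
((339.1560363769531, 223.33087158203125), (95.57526397705078, 91.02027893066406), 89.09062194824219)
top lid_tab [(0.6, [298, 190, 85, 81])]
top fork_seat [(0.77, [177, 142, 43, 89])]
top balancer [(0.78, [175, 138, 59, 124]), (0.21, [289, 178, 97, 92])]
top vase [(0.92, [260, 146, 27, 24])]
top glaze_jar [(0.65, [98, 223, 34, 25])]
top tile_stack [(0.69, [411, 199, 45, 52])]
scene chest_lid [(0.93, [152, 154, 97, 69]), (0.64, [412, 172, 32, 38])]
((201.5, 190.0), (68.0, 91.0), 90.0)
scene chest [(0.75, [157, 154, 90, 93]), (0.35, [156, 157, 88, 68]), (0.18, [325, 158, 51, 93])]
((201.49851989746094, 201.46160888671875), (91.20179748535156, 94.43019104003906), 87.79740142822266)
scene lid_tab [(0.69, [155, 153, 93, 74]), (0.65, [78, 208, 53, 38])]
scene fork_seat [(0.92, [325, 160, 51, 91])]
scene balancer [(0.65, [307, 159, 83, 139])]
scene vase [(0.56, [258, 248, 34, 41])]
scene glaze_jar [(0.81, [413, 174, 31, 36])]
scene tile_stack [(0.76, [77, 207, 52, 40])]
```

View pics/top_big.png

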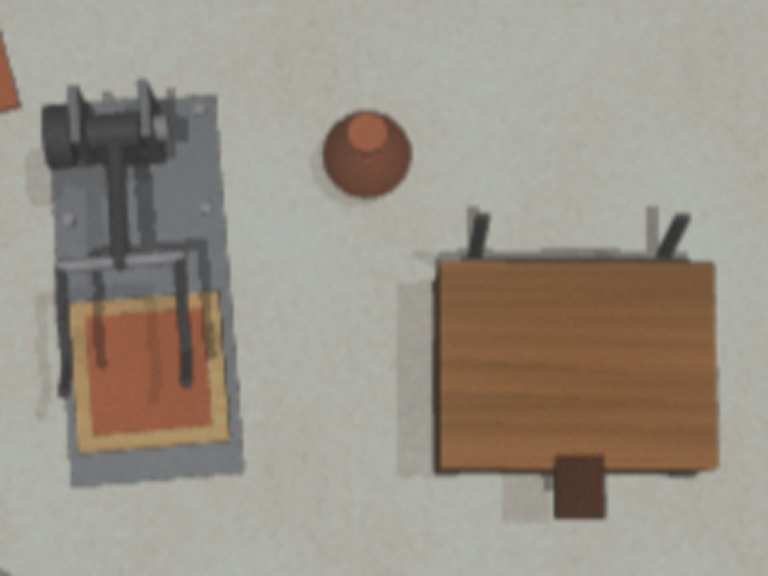

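View pics/scene_big.png

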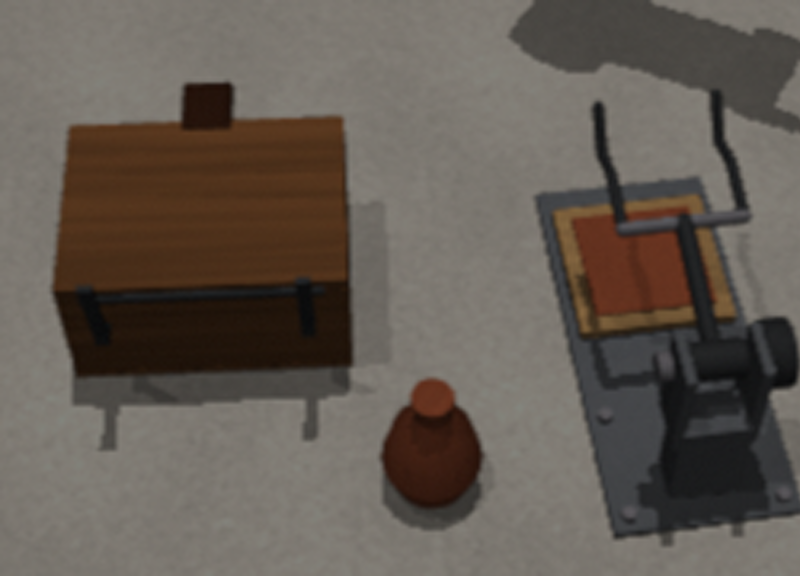

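```bash
cat >> h.py <<'E'
def tri(a,b):
    (o1,d1),(o2,d2)=ray('top',a),ray('scene',b)
    d1=d1/np.linalg.norm(d1);d2=d2/np.linalg.norm(d2)
    A=np.stack([d1,-d2],1);s=np.linalg.lstsq(A,o2-o1,rcond=None)[0]
    p,q=o1+s[0]*d1,o2+s[1]*d2
    return (p+q)/2,np.linalg.norm(p-q)
T=lambda x,y:(160+(x+.5)/3.2-.5,110+(y+.5)/3.2-.5)
S=lambda x,y:(140+(x+.5)/3.2-.5,130+(y+.5)/3.2-.5)
E
python3 - <<'E'
from h import *
np.set_printoptions(precision=4,suppress=True)
print('lid top FL FR BL BR')
for p in ((438,468),(718,466),(440,262),(714,262)): print(at_z('top',T(*p),.1275))
print('scene'); 
for p in ((343,117),(70,126),(349,279),(55,288)): print(at_z('scene',S(*p),.1275))
print('tab'); 
for p in ((555,518),(605,518),(580,518)): print(at_z('top',T(*p),.1295))
for p in ((183,85),(232,84),(207,84)): print(at_z('scene',S(*p),.1295))
print('tri')
for n,a,b in (('FL',(438,468),(343,117)),('FR',(718,466),(70,126)),('BL',(440,262),(349,279)),('BR',(714,262),(55,288)),('tipL',(66,394),(717,94)),('tipR',(186,384),(599,104)),('rodL',(60,266),(748,215)),('rodR',(185,260),(620,230)),('baseL',(72,486),(700,179)),('baseR',(243,472),(537,194)),('baseBR',(215,96),(616,536)),('mouldfl',(79,453),(700,197)),('mouldfr',(228,439),(555,213)),('mouldbl',(70,304),(735,317)),('mouldbr',(217,292),(583,335)),):
    print(n,*tri(T(*a),S(*b)))
E
```

```text
lid top FL FR BL BR
[ 0.4514 -0.0718  0.1275]
[ 0.4581 -0.3119  0.1275]
[ 0.63   -0.0708  0.1275]
[ 0.6352 -0.3093  0.1275]
scene
[ 0.4555 -0.0697  0.1275]
[ 0.4585 -0.3075  0.1275]
[ 0.632  -0.0657  0.1275]
[ 0.6332 -0.3033  0.1275]
tab
[ 0.4109 -0.1722  0.1295]
[ 0.4117 -0.2148  0.1295]
[ 0.4113 -0.1935  0.1295]
[ 0.4147 -0.2114  0.1295]
[ 0.4149 -0.168   0.1295]
[ 0.4142 -0.1902  0.1295]
tri
FL [ 0.4516 -0.0709  0.1232] 0.0022213701682770384
FR [ 0.458  -0.3097  0.1273] 0.00434967047789248
BL [ 0.6304 -0.0683  0.1255] 0.00514272652659429
BR [ 0.6346 -0.3058  0.1298] 0.005957704164423818
tipL [0.5028 0.2408 0.1981] 0.006804056227104042
tipR [0.5128 0.1416 0.2003] 0.0050827508442116455
rodL [0.6127 0.2541 0.1735] 0.00611739030799946
rodR [0.6207 0.1499 0.1687] 0.0065607596961848435
baseL [0.4331 0.263  0.0024] 0.003941483723047067
baseR [0.4492 0.1055 0.0059] 0.005343521400779414
baseBR [0.8062 0.1431 0.0022] 0.005532107487947102
mouldfl [0.4634 0.2568 0.0127] 0.005344547389825781
mouldfr [0.479  0.1197 0.014 ] 0.005144425405265925
mouldbl [0.6016 0.2699 0.0141] 0.0037590535223395714
mouldbr [0.6158 0.1336 0.0135] 0.004077769268365964
```

Run:
```python
from h import *
from scipy.spatial.transform import Rotation as Ro
np.set_printoptions(precision=4,suppress=True)
s=telemetry.get_state();q=s['ee_rot'];R=Ro.from_quat(np.roll(q,-1)).as_matrix()
p=imaging.camera_params('wrist');Rc=np.array(p['R']);t=np.array(p['t']);c=-Rc.T@t
print(R);print('cam in tool',R.T@(c-s['position']),'cam axis in tool',R.T@Rc[2]);print(p['intrinsics'])
```

```text
[[-0.9023  0.4311  0.    ]
 [ 0.4311  0.9023  0.0001]
 [ 0.      0.0001 -1.    ]]
cam in tool [ 0.077   0.0001 -0.1429] cam axis in tool [-0.3087  0.0016  0.9512]
[[325.1923   0.     278.8322]
 [  0.     325.1923 208.6639]
 [  0.       0.       1.    ]]
```

Call:
arm_command:
  steps:
    - [[0,0,0.0258],[10,-39.5,0],0]
    - [[0,0,0.0258],[10,-39.5,0],0]
    - [[0,0,0.0258],[10,-39.5,0],0]
    - [[0,0,0.0258],[10,-39.5,0],0]
    - [[0,0,0.0258],[10,-39.5,0],0]
    - [[0,0,0.0258],[10,-39.5,0],0]
    - [[0,0,0.0258],[10,-39.5,0],0]
    - [[0,0,0.0258],[10,-39.5,0],0]
    - [[0,0,0.0258],[10,-39.5,0],0]
    - [[0,0,0.0258],[9,-39.5,0],0]
    - [[0,0,0.0258],[9,-39.5,0],0]
    - [[0,0,0.0258],[9,-39.5,0],0]
    - [[0,0,0.0258],[9,-39.5,0],0]
    - [[0,0,0.0258],[9,-39.5,0],0]
    - [[0,0,0.0258],[9,-39.5,0],0]
    - [[0,0,0.0258],[9,-39.5,0],0]
    - [[0,0,0.0258],[9,-39.5,0],0]
    - [[0,0,0.0258],[9,-39.5,0],0]
    - [[0,0,0],[0,0,0],0]
  newtons: 40

```text
clock: 3.32
position: [0.4197, -0.1948, 0.2312]
ee_rot: [0.0, -0.008, 1.0, -0.0]
contact_force: [-0.5, 0.5, -0.1]
width: 0.0853
```

```bash
cat >> h.py <<'E'
from scipy.spatial.transform import Rotation as Ro
def st():
    s=telemetry.get_state();R=Ro.from_quat(np.roll(s['ee_rot'],-1)).as_matrix()
    print('t %.2f pos %s jaw %s z %s w %.4f F %s M %s'%(s['clock'],np.round(s['position'],4),np.round(R[:,1],3),np.round(R[:,2],3),s['width'],np.round(s['contact_force'],1),np.round(s['moment'],2)), 'q',np.round(s['qpos'],2))
    return s
def wproj(X,p=None):
    p=p or imaging.camera_params('wrist');K=np.array(p['intrinsics']);c=np.atleast_2d(X)@np.array(p['R']).T+np.array(p['t'])
    rho=np.hypot(c[:,0],c[:,1]);th=np.arctan2(rho,c[:,2]);r=K[0,0]*th
    return np.stack([K[0,2]+r*c[:,0]/rho,K[1,2]+r*c[:,1]/rho],1)
def wray(uv,p=None):
    p=p or imaging.camera_params('wrist');K=np.array(p['intrinsics']);R=np.array(p['R']);t=np.array(p['t'])
    x,y=uv[0]-K[0,2],uv[1]-K[1,2];r=np.hypot(x,y);th=r/K[0,0]
    d=np.array([np.sin(th)*x/r,np.sin(th)*y/r,np.cos(th)]);return -R.T@t,R.T@d
def wat_z(uv,z,p=None):
    o,d=wray(uv,p);return o+d*(z-o[2])/d[2]
E
python3 - <<'E'
from h import *
st();snap('wrist','w1.png');print(wproj([[0.422,-.192,.1295],[.412,-.214,.1295],[.412,-.170,.1295]]))
E
```

```text
t 3.33 pos [ 0.4197 -0.1948  0.2312] jaw [-0.015  1.    -0.001] z [ 0.    -0.001 -1.   ] w 0.0853 F [-0.5  0.5 -0.1] M [ 0.02 -0.05 -0.06] q [-0.58  0.11  1.73 -0.    1.31 -2.17]
[[280.54267189 209.64489639]
 [252.6973963  197.07844181]
 [308.80035347 197.97187874]]
```

View pics/w1.png

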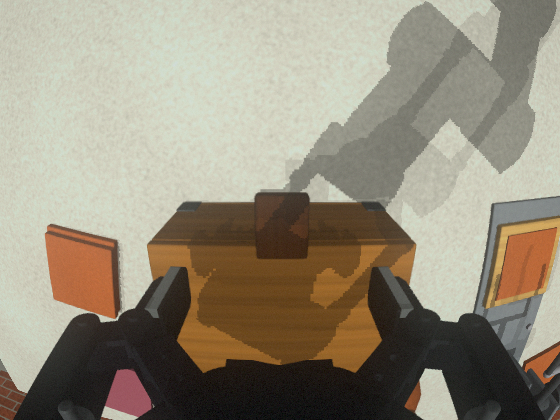

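Run:
```python
from h import *
np.set_printoptions(precision=4,suppress=True)
for uv in ((256,193),(307,193),(258,258),(308,258)): print(wat_z(uv,.1295), wat_z(uv,.1155))
print('lid front edge',wat_z((149,243),.1275),wat_z((414,243),.1275))
for z in (.1275,.1155): print(z,wproj([[.453,-.07,z],[.4575,-.31,z]]))
```

```text
[ 0.4087 -0.2114  0.1295] [ 0.4125 -0.2123  0.1155]
[ 0.408  -0.1716  0.1295] [ 0.4118 -0.1702  0.1155]
[ 0.465  -0.2101  0.1295] [ 0.4721 -0.211   0.1155]
[ 0.4644 -0.1681  0.1295] [ 0.4714 -0.1666  0.1155]
lid front edge [ 0.4554 -0.3067  0.1275] [ 0.4518 -0.0735  0.1275]
0.1275 [[417.279  244.2187]
 [145.8967 245.0437]]
0.1155 [[412.4038 238.9413]
 [150.5842 239.7019]]
```

Call:
arm_command:
  steps:
    - [[0,0,0],[2,4,-25],0]
    - [[0,0,0],[0,0,-30],0]
    - [[0,0,0],[0,0,-30],0]
    - [[0,0,0],[0,0,-25],0]
    - [[0,0,0],[0,0,-20],0]
    - [[0,0,0],[0,0,0],60]
    - [[0,0,0],[0,0,0],150]
    - [[0,0,0],[0,0,0],255]
    - [[0,0,0],[0,0,0],255]
    - [[0,0,0],[0,0,0],255]
    - [[0,0,0],[0,0,0],255]
  newtons: 40

```text
clock: 4.75
position: [0.4214, -0.1928, 0.1037]
ee_rot: [0.001, -0.011, 1.0, -0.005]
contact_force: [-5.4, -11.5, 3.1]
width: 0.0432
```

Run:
```python
from h import *
st();snap('wrist','w2.png')
```

```text
t 4.75 pos [ 0.4214 -0.1928  0.1037] jaw [-0.021  1.    -0.01 ] z [ 0.002 -0.01  -1.   ] w 0.0432 F [ -5.4 -11.5   3.1] M [-1.87  0.8  -0.14] q [-0.57  0.22  1.93 -0.01  0.98 -2.16]
```

View pics/w2.png

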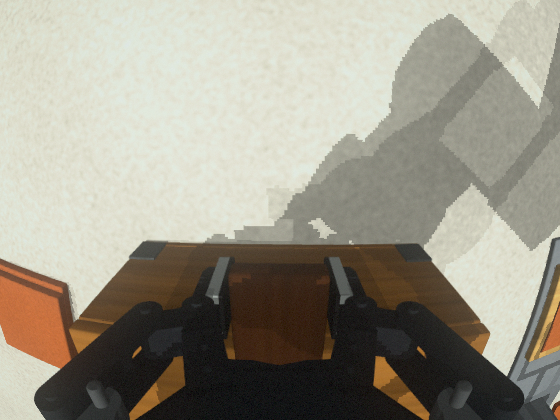

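Run:
```python
import numpy as np
th=np.linspace(0,1.77,25);r,h=.2105,.007
x=-r*np.cos(th)+h*np.sin(th);z=r*np.sin(th)+h*np.cos(th)
for t,a,b in zip(th[1:],np.diff(x)*1e3,np.diff(z)*1e3): print('%.3f %.1f %.1f'%(t,a,b))
```

```text
0.074 1.1 15.5
0.147 2.2 15.4
0.221 3.4 15.2
0.295 4.5 14.9
0.369 5.5 14.5
0.443 6.6 14.1
0.516 7.6 13.5
0.590 8.6 12.9
0.664 9.5 12.3
0.737 10.4 11.5
0.811 11.2 10.7
0.885 12.0 9.9
0.959 12.7 9.0
1.032 13.3 8.0
1.106 13.9 7.0
1.180 14.3 6.0
1.254 14.7 4.9
1.327 15.1 3.8
1.401 15.3 2.7
1.475 15.5 1.5
1.549 15.5 0.4
1.622 15.5 -0.7
1.696 15.4 -1.9
1.770 15.2 -3.0
```

Call:
arm_command:
  steps:
    - [[0,0,0],[1.1,-2,15.5],255]
    - [[0,0,0],[2.2,0,15.4],255]
    - [[0,0,0],[3.4,0,15.2],255]
    - [[0,0,0],[4.5,0,14.9],255]
    - [[0,0,0],[5.5,0,14.5],255]
    - [[0,0,0],[6.6,0,14.1],255]
    - [[0,0,0],[7.6,0,13.5],255]
    - [[0,0,0],[8.6,0,12.9],255]
    - [[0,0,0],[0,0,0],255]

```text
clock: 5.92
position: [0.4614, -0.1921, 0.2188]
ee_rot: [0.001, -0.01, 1.0, -0.002]
contact_force: [0.6, -5.8, -3.4]
width: 0.0434
```

Run:
```python
from h import *
st();snap('scene','s2.png')
```

```text
t 5.92 pos [ 0.4614 -0.1921  0.2188] jaw [-0.019  1.    -0.005] z [ 0.003 -0.005 -1.   ] w 0.0434 F [ 0.6 -5.8 -3.4] M [-0.87 -0.01 -0.12] q [-0.53  0.17  1.68 -0.    1.29 -2.12]
```

View pics/s2.png

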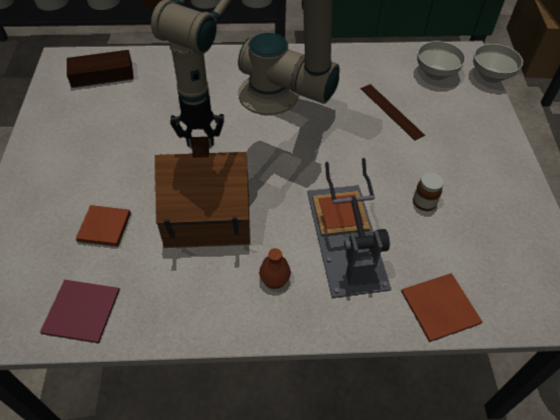

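Call:
arm_command:
  steps:
    - [[0,0,0],[9.5,0,12.3],255]
    - [[0,0,0],[10.4,0,11.5],255]
    - [[0,0,0],[11.2,0,10.7],255]
    - [[0,0,0],[12,0,9.9],255]
    - [[0,0,0],[12.7,0,9],255]
    - [[0,0,0],[13.3,0,8],255]
    - [[0,0,0],[13.9,0,7],255]
    - [[0,0,0],[14.3,0,6],255]
    - [[0,0,0],[14.7,0,4.9],255]
    - [[0,0,0],[15.1,0,3.8],255]
    - [[0,0,0],[15.3,0,2.7],255]
    - [[0,0,0],[15.5,0,1.5],255]
    - [[0,0,0],[0,0,0],255]

```text
clock: 7.6
position: [0.6181, -0.1893, 0.3054]
ee_rot: [-0.0, -0.01, 1.0, 0.001]
contact_force: [-2.4, 1.2, 2.6]
width: 0.0435
```

Run:
```python
from h import *
st()
```

```text
t 7.60 pos [ 0.6181 -0.1893  0.3054] jaw [-0.019  1.     0.001] z [-0.     0.001 -1.   ] w 0.0435 F [-2.4  1.2  2.6] M [ 0.19  0.34 -0.18] q [-0.41  0.36  1.2   0.    1.58 -2.  ]
```

Call:
arm_command:
  steps:
    - [[0,0,0],[15.5,0,0.4],255]
    - [[0,0,0],[15.5,0,-0.7],255]
    - [[0,0,0],[12,0,-1.5],255]
    - [[0,0,0],[8,0,-1.5],255]
    - [[0,0,0],[6,0,-1.5],255]
    - [[0,0,0],[0,0,0],255]

```text
clock: 8.35
position: [0.6769, -0.1883, 0.3011]
ee_rot: [0.002, -0.01, 1.0, 0.001]
contact_force: [-0.9, 4.3, 6.1]
width: 0.0432
```

Run:
```python
from h import *
st()
```

```text
t 8.35 pos [ 0.6769 -0.1883  0.3011] jaw [-0.02   1.     0.002] z [ 0.004  0.002 -1.   ] w 0.0432 F [-0.9  4.3  6.1] M [ 0.61  0.4  -0.01] q [-0.37  0.45  1.07  0.    1.62 -1.96]
```

Call:
arm_command:
  steps:
    - [[0,0,0],[4,0,-1.5],255]
    - [[0,0,0],[4,0,-1.5],255]
    - [[0,0,0],[0,0,0],255]

```text
clock: 8.72
position: [0.6851, -0.1882, 0.2991]
ee_rot: [0.003, -0.01, 1.0, 0.001]
contact_force: [0.6, 5.7, 8.5]
width: 0.0435
```

Run:
```python
from h import *
st();snap('scene','s3.png')
```

```text
t 8.72 pos [ 0.6851 -0.1882  0.2991] jaw [-0.02   1.     0.002] z [ 0.005  0.002 -1.   ] w 0.0435 F [0.6 5.7 8.5] M [ 0.58  0.4  -0.12] q [-0.37  0.46  1.05  0.    1.62 -1.96]
```

View pics/s3.png

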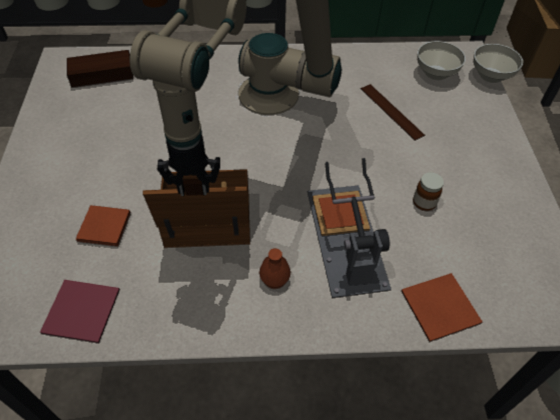

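Call:
arm_command:
  steps:
    - [[0,0,0],[4,0,0],255]
    - [[0,0,0],[4,0,0],255]
    - [[0,0,0],[0,0,0],255]

```text
clock: 9.15
position: [0.6862, -0.1881, 0.2987]
ee_rot: [-0.005, -0.01, 1.0, 0.002]
contact_force: [-15.8, 5.2, 10.9]
width: 0.0427
```

Run:
```python
from h import *
st();a=snap('scene','s4.png');b=snap('wrist','w4.png')
cv2.imwrite('pics/s4c.png',cv2.resize(a[130:270,130:300],None,fx=4,fy=4,interpolation=2))
```

```text
t 9.15 pos [ 0.6862 -0.1881  0.2987] jaw [-0.019  1.     0.003] z [-0.01   0.003 -1.   ] w 0.0427 F [-15.8   5.2  10.9] M [0.55 2.3  0.13] q [-0.36  0.47  1.03 -0.    1.64 -1.96]
```

View pics/s4c.png

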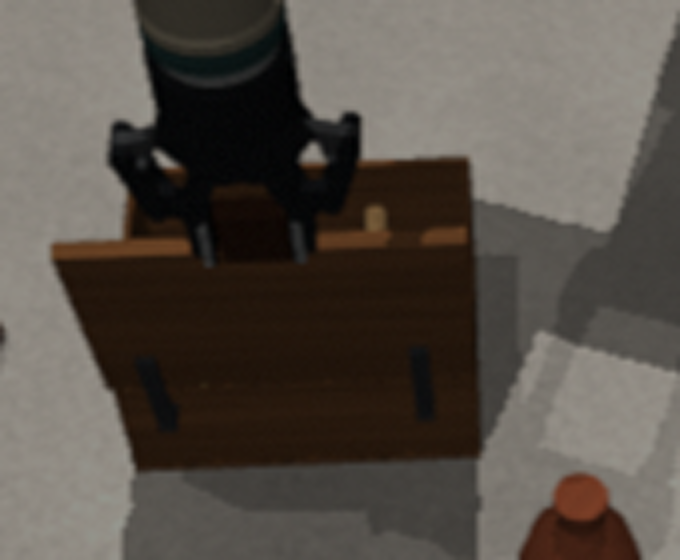

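View pics/w4.png

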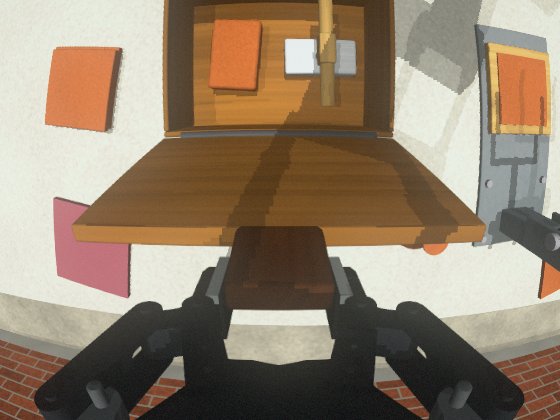

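The x force jumped to -15.8 N, so the lid is on its stop. The wrist view shows the tamper in the chest's left half, with its bar end at (327,100), and the clay block in the right half.

Call:
arm_command:
  steps:
    - [[0,0,0],[-3,0,0],255]
    - [[0,0,0],[-3,0,0],255]
    - [[0,0,0],[0,0,0],150]
    - [[0,0,0],[0,0,0],60]
    - [[0,0,0],[0,0,0],0]
    - [[0,0,0],[0,0,0],0]
    - [[0,0,0],[0,0,20],0]
    - [[0,0,0],[0,0,40],0]
    - [[0,0,0],[0,0,40],0]
    - [[0,0,0],[-50,15,0],0]
    - [[0,0,0],[-60,15,0],0]
    - [[0,0,0],[-60,15,0],0]
    - [[0,0,0],[0,0,0],0]
    - [[0,0,0],[0,0,0],0]

```text
clock: 11.0
position: [0.5159, -0.1456, 0.3974]
ee_rot: [0.001, -0.009, 1.0, -0.0]
contact_force: [-0.0, -0.6, 1.0]
width: 0.0857
```

Run:
```python
from h import *
st();p=imaging.camera_params('wrist');a=snap('top','t5.png');b=snap('wrist','w5.png');snap('scene','s5.png')
import pickle;pickle.dump(p,open('p5.pkl','wb'))
cv2.imwrite('pics/t5c.png',cv2.resize(a[150:290,270:420],None,fx=4,fy=4,interpolation=2))
```

```text
t 11.00 pos [ 0.5159 -0.1456  0.3974] jaw [-0.018  1.    -0.001] z [ 0.002 -0.001 -1.   ] w 0.0857 F [-0.  -0.6  1. ] M [ 0.06 -0.06 -0.03] q [-0.4   0.17  1.25  0.    1.72 -1.99]
```

View pics/t5c.png

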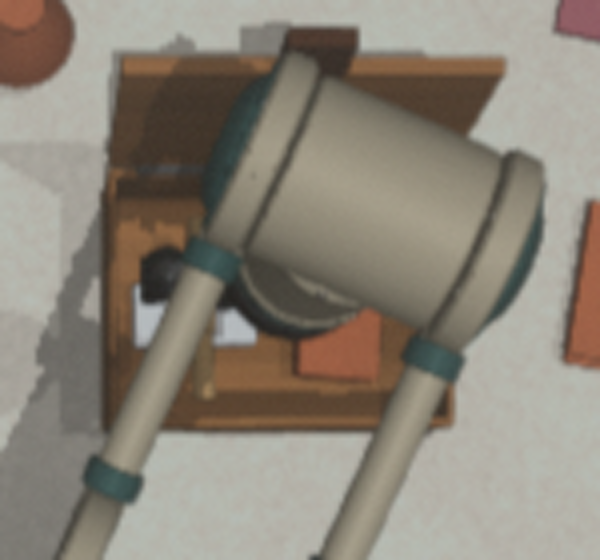

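View pics/w5.png

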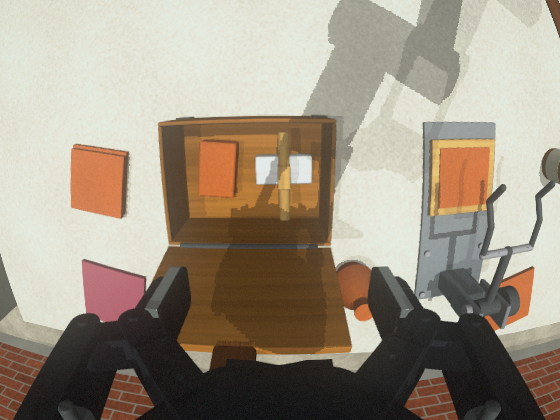

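View pics/s5.png

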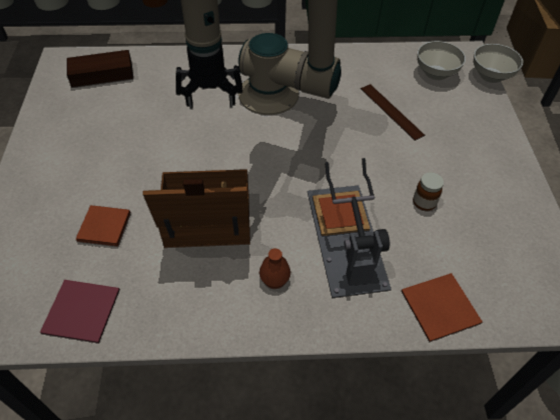

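Run:
```python
from h import *
import pickle
p=pickle.load(open('p5.pkl','rb'))
im=cv2.imread('pics/w5.png')
r=finder.cut_out('wrist','tamper');print([(q['score'],q['extent']) for q in r])
cv2.imwrite('pics/w5c.png',cv2.resize(im[105:255,150:350],None,fx=4,fy=4,interpolation=2))
```

```text
[(0.71, [542.4, 146.7, 17.6, 37.4]), (0.68, [257.6, 132.1, 53.7, 87.8])]
```

View pics/w5c.png

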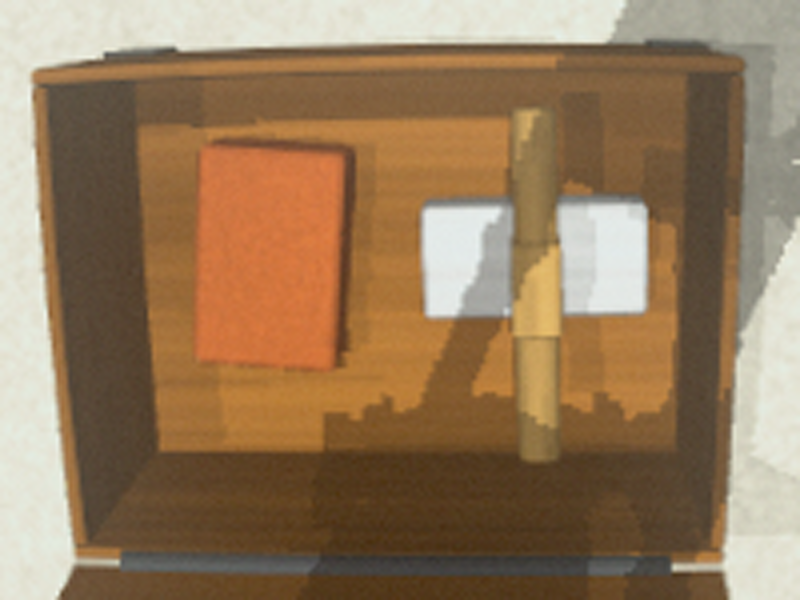

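Run:
```python
from h import *
import pickle
np.set_printoptions(precision=4,suppress=True)
p=pickle.load(open('p5.pkl','rb'))
W=lambda x,y:(150+(x+.5)/4-.5,105+(y+.5)/4-.5)
a,b=wat_z(W(533,107),.081,p),wat_z(W(539,462),.081,p)
print('bar',a,b,np.linalg.norm(a-b),(a+b)/2,'ang',np.arctan2(b[1]-a[1],b[0]-a[0]))
h=[wat_z(W(*q),.091,p) for q in((513,241),(560,241),(513,337),(560,337))];print('hub',np.mean(h,0),h[0]-h[3])
h=np.array([wat_z(W(*q),.034,p) for q in((422,200),(645,198),(424,317),(648,315))]);print('block',h.mean(0));print(h)
h=np.array([wat_z(W(*q),.115,p) for q in((34,75),(744,65),(75,555),(722,555))]);print('chest');print(h)
```

```text
bar [ 0.4746 -0.1412  0.081 ] [ 0.6067 -0.1361  0.081 ] 0.1322662964563437 [ 0.5407 -0.1387  0.081 ] ang 0.039021013523706155
hub [ 0.5383 -0.1388  0.091 ] [-0.0345 -0.0174  0.    ]
block [ 0.538  -0.1386  0.034 ]
[[ 0.5156 -0.1833  0.034 ]
 [ 0.5131 -0.0958  0.034 ]
 [ 0.563  -0.1825  0.034 ]
 [ 0.5605 -0.0926  0.034 ]]
chest
[[ 0.4592 -0.3106  0.115 ]
 [ 0.4557 -0.0731  0.115 ]
 [ 0.6352 -0.3086  0.115 ]
 [ 0.629  -0.0699  0.115 ]]
```

Call:
arm_command:
  steps:
    - [[0,0,0.015],[11,3.5,-40],100]
    - [[0,0,0],[11.5,3.5,-50],100]
    - [[0,0,0],[0,0,-50],100]
    - [[0,0,0],[0,0,-50],100]
    - [[0,0,0],[0,0,-40],100]
    - [[0,0,0],[0,0,-20],100]
    - [[0,0,0],[0,0,0],100]

```text
clock: 12.08
position: [0.5375, -0.138, 0.1445]
ee_rot: [-0.002, -0.017, 1.0, 0.001]
contact_force: [0.3, -0.2, 0.6]
width: 0.0519
```

Run:
```python
from h import *
st();p=imaging.camera_params('wrist');b=snap('wrist','w6.png')
print(wproj([[.5385,-.1387,.091],[.474,-.141,.081],[.5223,-.1387,.091]],p))
```

```text
t 12.07 pos [ 0.5375 -0.138   0.1445] jaw [-0.034  0.999  0.002] z [-0.004  0.002 -1.   ] w 0.0519 F [ 0.3 -0.2  0.6] M [-0.02 -0.02  0.02] q [-0.38  0.31  1.68  0.    1.15 -1.98]
[[278.36015753 230.04202205]
 [278.16018633 128.37079028]
 [279.22431668 206.25359468]]
```

View pics/w6.png

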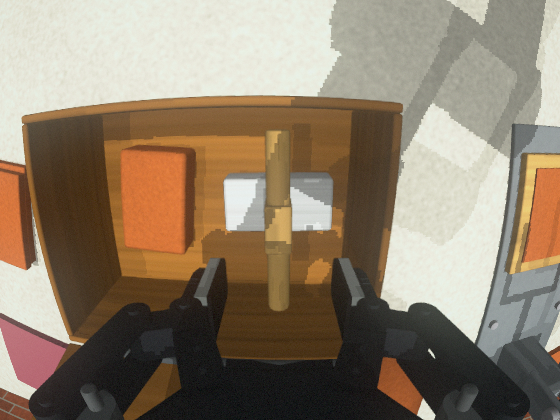

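The hub is at (278,228), where I predicted it, and it's centred between the fingers. Descending and gripping.

Call:
arm_command:
  steps:
    - [[0,0,0],[1,0,-30],100]
    - [[0,0,0],[0,0,-30],100]
    - [[0,0,0],[0,0,-15],100]
    - [[0,0,0],[0,0,-8],100]
    - [[0,0,0],[0,0,0],140]
    - [[0,0,0],[0,0,0],180]
    - [[0,0,0],[0,0,0],255]
    - [[0,0,0],[0,0,0],255]
    - [[0,0,0],[0,0,0],255]
    - [[0,0,0],[0,0,0],255]
  newtons: 70

```text
clock: 13.38
position: [0.5398, -0.1385, 0.065]
ee_rot: [0.001, -0.017, 1.0, -0.0]
contact_force: [0.9, -0.1, 6.1]
width: 0.0171
```

Run:
```python
from h import *
st()
```

```text
t 13.38 pos [ 0.5398 -0.1385  0.065 ] jaw [-0.034  0.999 -0.001] z [ 0.003 -0.001 -1.   ] w 0.0171 F [ 0.9 -0.1  6.1] M [ 0.1  -0.01  0.04] q [-0.38  0.39  1.79  0.    0.96 -1.98]
```

Call:
arm_command:
  steps:
    - [[0,0,0],[0,0,5],255]
    - [[0,0,0],[0,0,10],255]
    - [[0,0,0],[0,0,20],255]
    - [[0,0,0],[0,0,25],255]
    - [[0,0,0],[0,0,30],255]
    - [[0,0,0],[0,0,30],255]
    - [[0,0,0],[0,0,30],255]
    - [[0,0,0],[0,0,30],255]
    - [[0,0,0],[0,0,30],255]
    - [[0,0,0],[0,0,20],255]
    - [[0,0,0],[0,0,15],255]
    - [[0,0,0],[0,0,0],255]
    - [[0,0,0],[0,0,0],255]
  newtons: 70

```text
clock: 15.0
position: [0.5382, -0.138, 0.3077]
ee_rot: [-0.001, -0.017, 1.0, 0.0]
contact_force: [-0.2, -0.6, -5.7]
width: 0.0166
```

Run:
```python
from h import *
st();snap('wrist','w7.png');snap('scene','s7.png')
```

```text
t 15.00 pos [ 0.5382 -0.138   0.3077] jaw [-0.034  0.999  0.001] z [-0.002  0.001 -1.   ] w 0.0166 F [-0.2 -0.6 -5.7] M [ 0.03 -0.03 -0.04] q [-0.38  0.21  1.4   0.    1.53 -1.98]
```

View pics/w7.png

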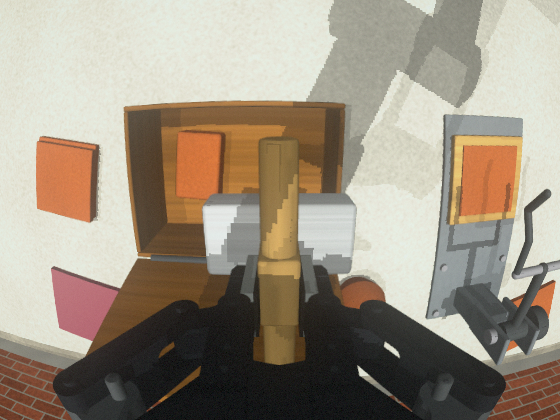

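View pics/s7.png

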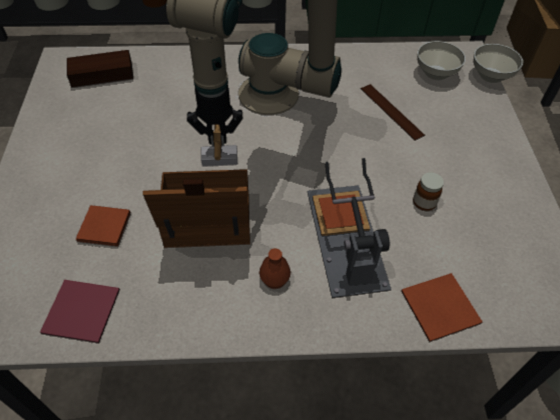

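Call:
arm_command:
  steps:
    - [[0,0,-0.04],[0,8,2],255]
    - [[0,0,-0.08],[0,15,2],255]
    - [[0,0,-0.08],[0,18,2],255]
    - [[0,0,-0.08],[0,18,2],255]
    - [[0,0,-0.08],[0,18,2],255]
    - [[0,0,-0.08],[0,18,0],255]
    - [[0,0,-0.08],[0,18,0],255]
    - [[0,0,-0.08],[0,18,0],255]
    - [[0,0,-0.08],[0,18,0],255]
    - [[0,0,-0.08],[0,18,0],255]
    - [[0,0,-0.08],[0,18,0],255]
    - [[0,0,-0.08],[0,18,0],255]
    - [[0,0,-0.08],[0,18,0],255]
    - [[0,0,-0.08],[0,18,0],255]
    - [[0,0,-0.08],[0,18,0],255]
    - [[0,0,-0.08],[0,18,0],255]
    - [[0,0,-0.08],[0,18,0],255]
    - [[0,0,-0.08],[0,18,0],255]
    - [[0,0,-0.08],[0,12,0],255]
    - [[0,0,-0.02],[0,6,0],255]

```text
clock: 17.6
position: [0.5385, 0.1914, 0.3179]
ee_rot: [-0.0, 0.669, 0.743, -0.001]
contact_force: [-0.4, -0.6, -4.5]
width: 0.0168
```

Call:
arm_command:
  steps:
    - [[0,0,0],[0,3,0],255]
    - [[0,0,0],[0,0,0],255]
    - [[0,0,0],[0,0,0],255]

```text
clock: 17.98
position: [0.5389, 0.1934, 0.3188]
ee_rot: [0.0, 0.669, 0.743, -0.0]
contact_force: [0.3, -0.9, -5.1]
width: 0.017
```

Run:
```python
from h import *
st();snap('wrist','w8.png');a=snap('scene','s8.png');b=snap('top','t8.png')
cv2.imwrite('pics/s8c.png',cv2.resize(a[90:310,290:450],None,fx=2.7,fy=2.7,interpolation=2))
cv2.imwrite('pics/t8c.png',cv2.resize(b[120:280,150:290],None,fx=3.7,fy=3.7,interpolation=2))
```

```text
t 17.98 pos [0.5389 0.1934 0.3188] jaw [0.995 0.104 0.   ] z [ 0. -0. -1.] w 0.0170 F [ 0.3 -0.9 -5.1] M [ 0.05 -0.04  0.01] q [ 0.22  0.24  1.35 -0.    1.56  0.12]
```

View pics/w8.png

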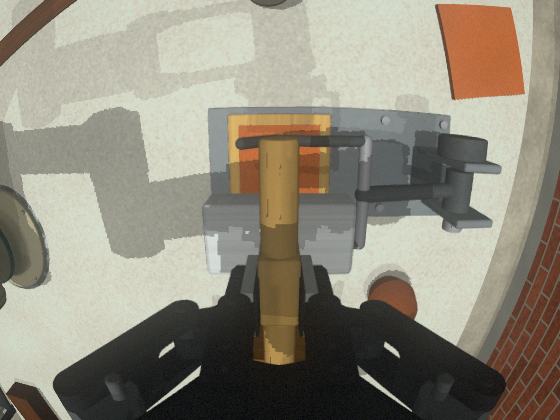

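View pics/s8c.png

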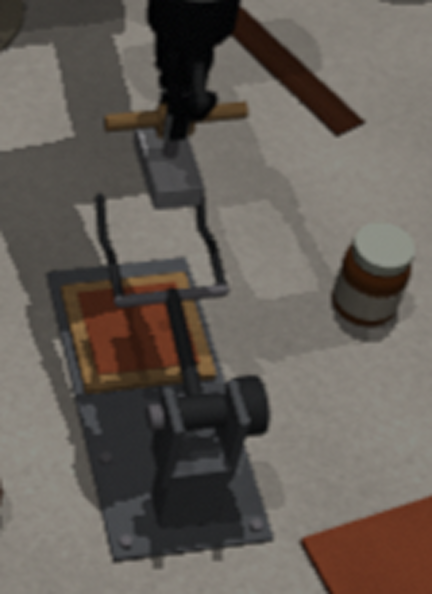

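View pics/t8c.png

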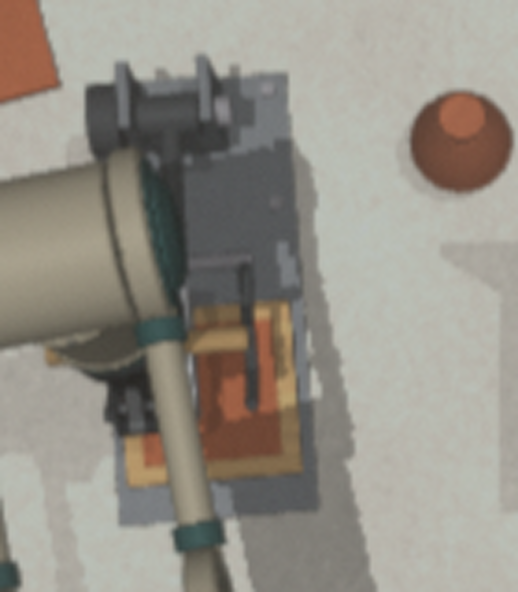

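Run:
```python
from h import *
np.set_printoptions(precision=1,suppress=True)
c=np.array([.9945,.1045,0]);n=np.array([-.1045,.9945,0]);s=np.array([.538,.194,.19])
d=np.array([0,0,1.])
P=[s-.032*c+.05*n+.018*d, s+.078*c+.05*n-.016*d, s+.078*c-.05*n-.016*d, s+.0*c+.05*n-.013*d]
print(wproj(np.array(P)));print(proj('top',np.array(P)));print(proj('scene',np.array(P)))
```

```text
[[234.3 142.6]
 [362.  139.5]
 [355.1 242. ]
 [275.5 138.4]]
[[178.5 233. ]
 [178.  193.4]
 [215.1 190.4]
 [179.7 222.1]]
[[362.7 156.1]
 [371.2 196.1]
 [333.3 200.3]
 [364.  172.8]]
```

Call:
arm_command:
  steps:
    - [[0,0,0],[3,0.5,-10],255]
    - [[0,0,0],[0,0,-20],255]
    - [[0,0,0],[0,0,-20],255]
    - [[0,0,0],[0,0,-20],255]
    - [[0,0,0],[0,0,-20],255]
    - [[0,0,0],[0,0,-15],255]
    - [[0,0,0],[0,0,-10],255]
    - [[0,0,0],[0,0,0],255]
    - [[0,0,0],[0,0,0],255]

```text
clock: 19.25
position: [0.5424, 0.1945, 0.2045]
ee_rot: [0.0, 0.669, 0.743, 0.001]
contact_force: [0.2, -0.2, -4.4]
width: 0.0169
```

Run:
```python
from h import *
st();w=snap('wrist','w9.png');a=snap('scene','s9.png')
cv2.imwrite('pics/s9c.png',cv2.resize(a[100:240,290:430],None,fx=4,fy=4,interpolation=2))
```

```text
t 19.25 pos [0.5424 0.1945 0.2045] jaw [0.995 0.104 0.002] z [ 0.002  0.    -1.   ] w 0.0169 F [ 0.2 -0.2 -4.4] M [ 0.04  0.02 -0.01] q [0.22 0.29 1.55 0.   1.3  0.12]
```

View pics/w9.png

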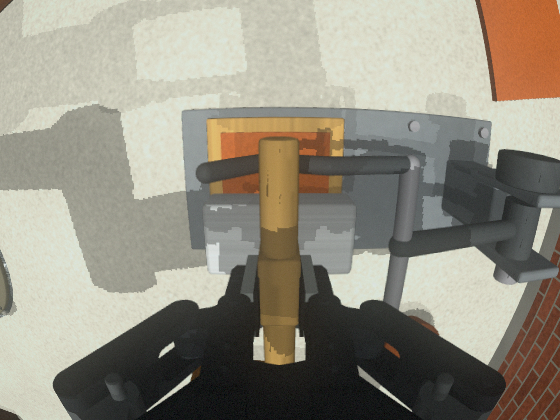

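View pics/s9c.png

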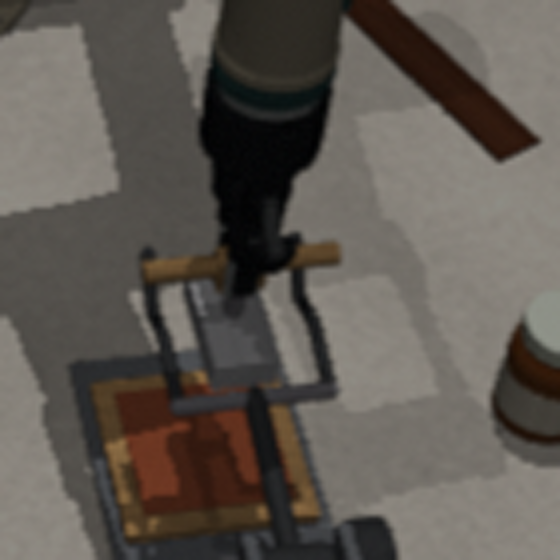

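Run:
```python
from h import *
np.set_printoptions(precision=1,suppress=True)
c=np.array([.9945,.1045,0]);n=np.array([-.1045,.9945,0]);d=np.array([0,0,1.])
b=np.array([.5424,.1945,.2205])
print('bar scene',proj('scene',[b-.065*n,b+.065*n]),'wrist',wproj(np.array([b-.065*n,b+.065*n])))
s=np.array([.541,.194,.19])
for ds in (0,-.006,-.012):
    P=np.array([s-.032*c+.05*n+.018*d, s-.032*c-.05*n+.018*d,s+.078*c+.05*n-.016*d, s+.078*c-.05*n-.016*d])+ds*n
    print(ds,'scene',proj('scene',P).ravel(),'wrist',wproj(P).ravel(),'top',proj('top',P).ravel())
print('obs scene tips',S(717,94),S(599,104),'rods',S(748,215),S(620,230)); print('obs top',T(66,394),T(186,384),T(60,266),T(185,260))
a=cv2.imread('pics/s9.png');cv2.imwrite('pics/s9d.png',cv2.resize(a[150:215,315:385],None,fx=8,fy=8,interpolation=2))
a=cv2.imread('pics/scene0.png');cv2.imwrite('pics/s0d.png',cv2.resize(a[150:215,315:385],None,fx=8,fy=8,interpolation=2))
```

```text
bar scene [[323.3 167.5]
 [372.4 162.4]] wrist [[275.5 381.7]
 [274.1 140.3]]
0 scene [362.9 156.9 325.9 160.7 371.4 197.  333.4 201.2] wrist [199.6 173.  217.  347.4 409.5 162.4 388.7 310. ] top [178.5 231.9 216.8 228.7 178.1 192.3 215.2 189.3]
-0.006 scene [360.7 157.1 323.7 160.9 369.1 197.3 331.1 201.5] wrist [200.4 186.1 218.1 354.8 408.6 172.6 387.3 317. ] top [180.8 231.7 219.1 228.5 180.3 192.2 217.4 189.1]
-0.012 scene [358.5 157.4 321.4 161.1 366.9 197.5 328.8 201.7] wrist [201.2 198.9 219.1 361.9 407.7 182.8 385.8 323.8] top [183.1 231.5 221.4 228.3 182.5 192.  219.6 188.9]
obs scene tips (363.71875, 159.03125) (326.84375, 162.15625) rods (373.40625, 196.84375) (333.40625, 201.53125)
obs top (180.28125, 232.78125) (217.78125, 229.65625) (178.40625, 192.78125) (217.46875, 190.90625)
```

View pics/s9d.png

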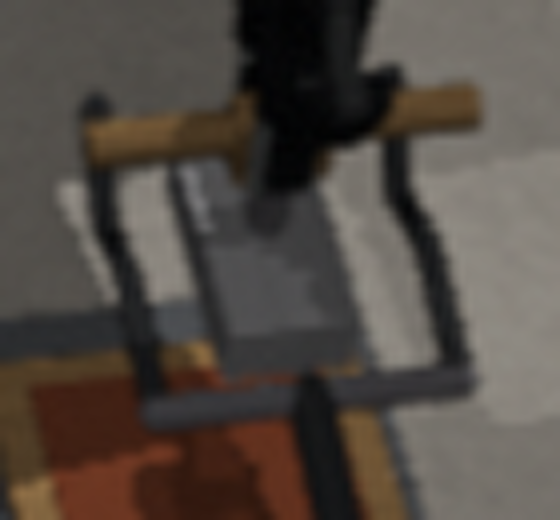

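View pics/s0d.png

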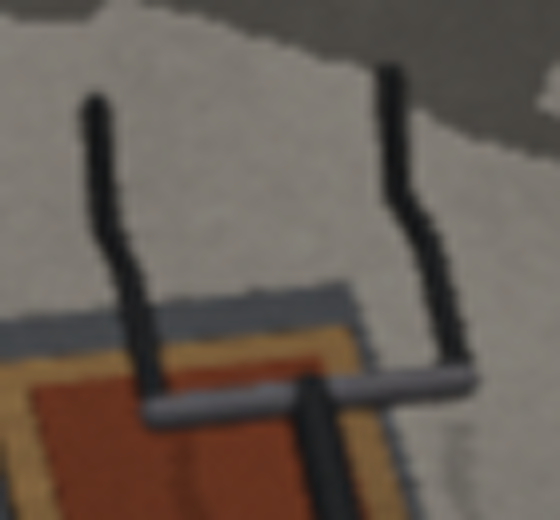

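Call:
arm_command:
  steps:
    - [[0,0,0],[0.4,-4,-3],255]
    - [[0,0,0],[0,0,-4],255]
    - [[0,0,0],[0,0,-4],255]
    - [[0,0,0],[0,0,-4],255]
    - [[0,0,0],[0,0,-4],255]
    - [[0,0,0],[0,0,-4],255]
    - [[0,0,0],[0,0,-4],255]
    - [[0,0,0],[0,0,0],255]
    - [[0,0,0],[0,0,0],255]

```text
clock: 20.48
position: [0.5424, 0.1904, 0.1769]
ee_rot: [0.0, 0.669, 0.743, 0.0]
contact_force: [1.1, -0.4, -4.9]
width: 0.0165
```

Run:
```python
from h import *
st();w=snap('wrist','w10.png');a=snap('scene','s10.png')
cv2.imwrite('pics/s10c.png',cv2.resize(a[140:225,305:395],None,fx=6.5,fy=6.5,interpolation=2))
```

```text
t 20.48 pos [0.5424 0.1904 0.1769] jaw [0.995 0.104 0.   ] z [ 0.  0. -1.] w 0.0165 F [ 1.1 -0.4 -4.9] M [-0.02 -0.03  0.02] q [ 0.22  0.31  1.59 -0.    1.24  0.11]
```

View pics/s10c.png

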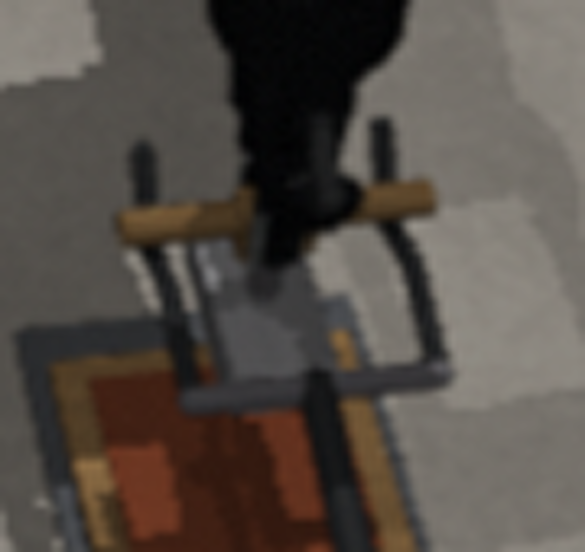

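View pics/w10.png

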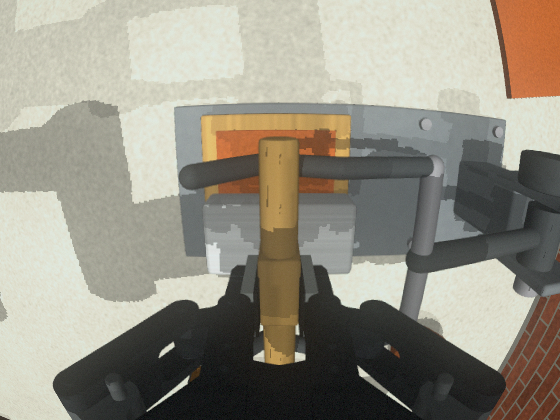

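Call:
arm_command:
  steps:
    - [[0,0,0],[0,-1,-3],255]
    - [[0,0,0],[0,0,-3],255]
    - [[0,0,0],[0,0,-3],255]
    - [[0,0,0],[0,0,-3],255]
    - [[0,0,0],[0,0,-3],255]
    - [[0,0,0],[0,0,0],255]
    - [[0,0,0],[0,0,0],255]

```text
clock: 21.45
position: [0.5415, 0.1892, 0.1616]
ee_rot: [-0.0, 0.669, 0.743, -0.001]
contact_force: [-4.1, -1.6, -2.1]
width: 0.0165
```

Run:
```python
from h import *
st();w=snap('wrist','w11.png');a=snap('scene','s11.png')
cv2.imwrite('pics/s11c.png',cv2.resize(a[140:225,305:395],None,fx=6.5,fy=6.5,interpolation=2))
```

```text
t 21.45 pos [0.5415 0.1892 0.1616] jaw [ 0.995  0.104 -0.002] z [-0.002 -0.    -1.   ] w 0.0165 F [-4.1 -1.6 -2.1] M [-0.26  0.64 -0.04] q [0.21 0.32 1.62 0.   1.2  0.11]
```

View pics/s11c.png

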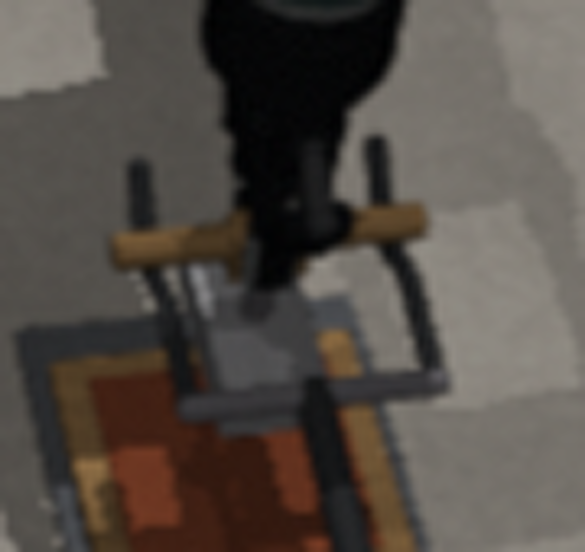

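View pics/w11.png

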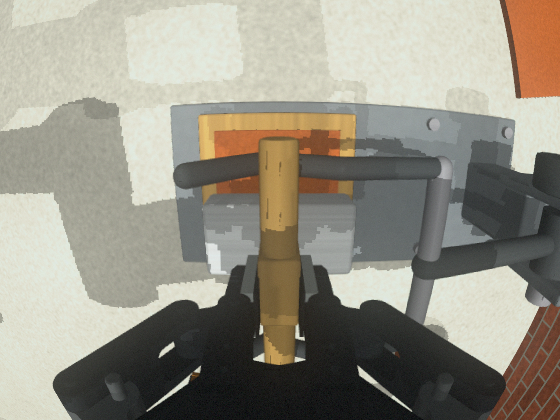

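Call:
arm_command:
  steps:
    - [[0,0,0],[-1.5,0,-2],255]
    - [[0,0,0],[-1.5,0,-2],255]
    - [[0,0,0],[-1,0,-2],255]
    - [[0,0,0],[-1,0,-2],255]
    - [[0,0,0],[-1,0,-2],255]
    - [[0,0,0],[0,0,0],255]
    - [[0,0,0],[0,0,0],255]

```text
clock: 22.42
position: [0.5366, 0.1895, 0.1519]
ee_rot: [0.0, 0.669, 0.743, 0.0]
contact_force: [1.6, 0.7, -2.5]
width: 0.0169
```

Run:
```python
from h import *
st()
```

```text
t 22.43 pos [0.5366 0.1895 0.1519] jaw [0.995 0.104 0.001] z [ 0.001  0.    -1.   ] w 0.0169 F [ 1.6  0.7 -2.5] M [ 0.01 -0.21 -0.05] q [0.22 0.32 1.64 0.   1.17 0.11]
```

Call:
arm_command:
  steps:
    - [[0,0,0],[0,0,-2],255]
    - [[0,0,0],[0,0,-2],255]
    - [[0,0,0],[0,0,-2],255]
    - [[0,0,0],[0,0,-2],255]
    - [[0,0,0],[0,0,-2],255]
    - [[0,0,0],[0,0,-2],255]
    - [[0,0,0],[0,0,0],255]
    - [[0,0,0],[0,0,0],255]
    - [[0,0,0],[0,0,0],255]

```text
clock: 23.55
position: [0.536, 0.1893, 0.1398]
ee_rot: [-0.0, 0.669, 0.743, -0.0]
contact_force: [-0.3, 1.0, -0.7]
width: 0.0167
```

Run:
```python
from h import *
st();w=snap('wrist','w12.png')
st();a=snap('scene','s12.png')
st()
cv2.imwrite('pics/s12c.png',cv2.resize(a[140:225,305:395],None,fx=6.5,fy=6.5,interpolation=2))
```

```text
t 23.55 pos [0.536  0.1893 0.1398] jaw [ 0.995  0.104 -0.   ] z [-0. -0. -1.] w 0.0167 F [-0.3  1.  -0.7] M [ 0.08  0.06 -0.  ] q [0.22 0.33 1.66 0.   1.15 0.11]
t 23.60 pos [0.536  0.1893 0.1398] jaw [ 0.995  0.104 -0.   ] z [-0. -0. -1.] w 0.0168 F [-0.1  1.2 -1.2] M [ 0.12  0.05 -0.1 ] q [0.22 0.33 1.66 0.   1.15 0.11]
t 23.65 pos [0.536  0.1893 0.1398] jaw [ 0.995  0.104 -0.   ] z [-0. -0. -1.] w 0.0166 F [-0.5  0.3 -0.9] M [ 0.06  0.07 -0.04] q [ 0.22  0.33  1.66 -0.    1.15  0.11]
```

View pics/s12c.png

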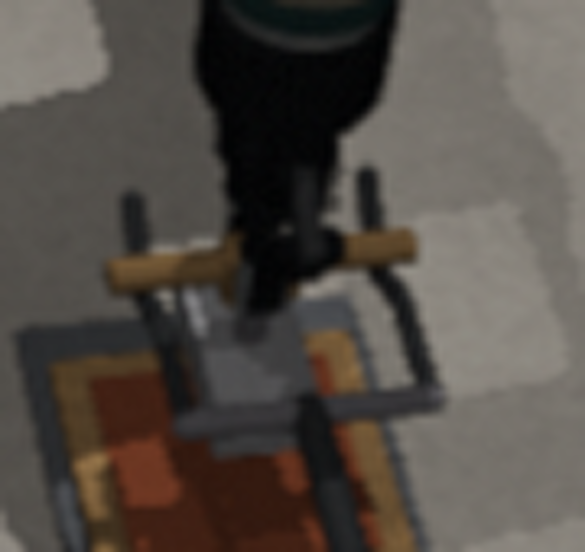

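View pics/w12.png

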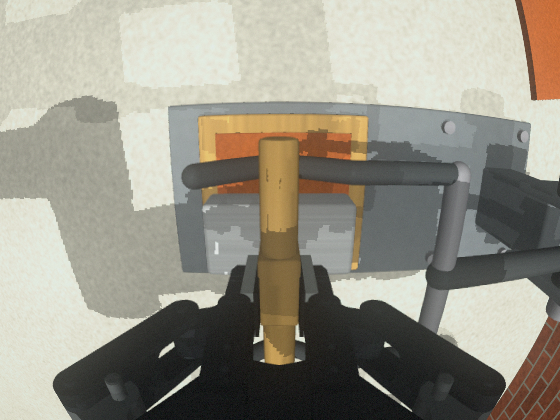

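Call:
arm_command:
  steps:
    - [[0,0,0],[0,0,-2],255]
    - [[0,0,0],[0,0,-2],255]
    - [[0,0,0],[0,0,-2],255]
    - [[0,0,0],[0,0,-1],255]
    - [[0,0,0],[0,0,0],255]
    - [[0,0,0],[0,0,0],255]
    - [[0,0,0],[0,0,0],255]
    - [[0,0,0],[0,0,0],255]

```text
clock: 24.65
position: [0.5362, 0.1893, 0.1328]
ee_rot: [-0.0, 0.669, 0.743, -0.0]
contact_force: [-1.1, 0.5, -0.7]
width: 0.0168
```

Run:
```python
from h import *
for i in range(6): st();a=imaging.get_image('scene')
```

```text
t 24.65 pos [0.5362 0.1893 0.1328] jaw [ 0.995  0.104 -0.   ] z [-0. -0. -1.] w 0.0168 F [-1.1  0.5 -0.7] M [ 0.06  0.18 -0.03] q [ 0.22  0.34  1.67 -0.    1.13  0.11]
t 24.70 pos [0.5362 0.1893 0.1328] jaw [ 0.995  0.104 -0.   ] z [-0. -0. -1.] w 0.0170 F [-1.4  1.  -0.2] M [ 0.07  0.14 -0.06] q [ 0.22  0.34  1.67 -0.    1.13  0.11]
t 24.75 pos [0.5362 0.1893 0.1328] jaw [ 0.995  0.104 -0.   ] z [-0. -0. -1.] w 0.0169 F [-0.7  1.3 -0.8] M [ 0.01  0.17 -0.01] q [ 0.22  0.34  1.67 -0.    1.13  0.11]
t 24.80 pos [0.5362 0.1893 0.1329] jaw [0.995 0.104 0.   ] z [ 0. -0. -1.] w 0.0167 F [-2.1  1.9  0.3] M [ 0.1   0.19 -0.06] q [ 0.22  0.34  1.67 -0.    1.13  0.11]
t 24.85 pos [0.5362 0.1893 0.1328] jaw [ 0.995  0.104 -0.   ] z [-0. -0. -1.] w 0.0167 F [-1.5  0.9  0.2] M [0.01 0.13 0.04] q [ 0.22  0.34  1.67 -0.    1.13  0.11]
t 24.90 pos [0.5362 0.1893 0.1328] jaw [ 0.995  0.104 -0.   ] z [-0. -0. -1.] w 0.0168 F [-1.5  0.6 -0.1] M [ 0.05  0.22 -0.  ] q [ 0.22  0.34  1.67 -0.    1.13  0.11]
```

Call:
arm_command:
  steps:
    - [[0,0,0],[-0.5,0,-1.5],255]
    - [[0,0,0],[-0.5,0,-1.5],255]
    - [[0,0,0],[0,0,0],255]
    - [[0,0,0],[0,0,0],255]
    - [[0,0,0],[0,0,0],255]
    - [[0,0,0],[0,0,0],255]

```text
clock: 25.7
position: [0.5359, 0.1893, 0.1301]
ee_rot: [0.001, 0.669, 0.743, 0.001]
contact_force: [2.7, 0.7, -0.1]
width: 0.0168
```

Run:
```python
from h import *
f=[]
for i in range(5): f.append(telemetry.get_state()['contact_force']);a=imaging.get_image('scene')
print(np.mean(f,0));st();cv2.imwrite('pics/s13c.png',cv2.resize(a[140:225,305:395],None,fx=6.5,fy=6.5,interpolation=2))
```

```text
[ 2.72193567 -0.1471781  -0.02531949]
t 25.95 pos [0.5359 0.1893 0.13  ] jaw [0.995 0.104 0.001] z [ 0.001  0.    -1.   ] w 0.0167 F [3.1 0.5 0. ] M [-0.1  -0.53 -0.04] q [ 0.22  0.34  1.68 -0.    1.12  0.11]
```

View pics/s13c.png

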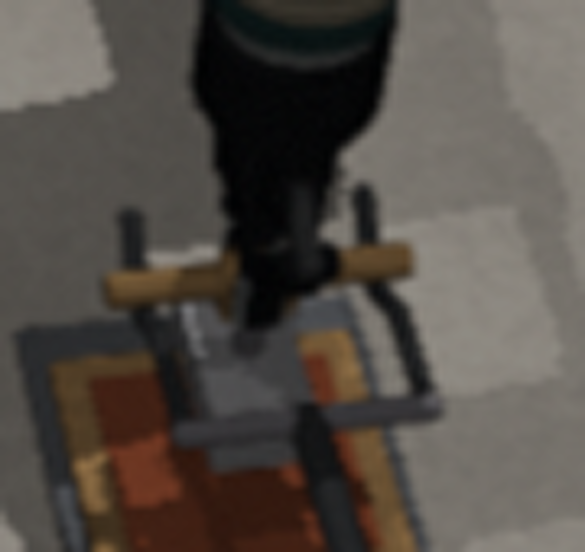

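Call:
arm_command:
  steps:
    - [[0,0,0],[0.5,0,0],255]
    - [[0,0,0],[0,0,0],255]
    - [[0,0,0],[0,0,0],255]
  newtons: 20

```text
clock: 26.32
position: [0.5359, 0.1893, 0.1299]
ee_rot: [0.0, 0.669, 0.743, 0.0]
contact_force: [3.5, -0.5, 0.2]
width: 0.017
```

Run:
```python
from h import *
st()
```

```text
t 26.32 pos [0.5359 0.1893 0.1299] jaw [0.995 0.104 0.   ] z [ 0. -0. -1.] w 0.0170 F [ 3.5 -0.5  0.2] M [-0.09 -0.46 -0.01] q [ 0.22  0.34  1.68 -0.    1.12  0.11]
```

Call:
arm_command:
  steps:
    - [[0,0,0],[0,0,0],195]
    - [[0,0,0],[0,0,0],185]
    - [[0,0,0],[0,0,0],170]
    - [[0,0,0],[0,0,0],150]
    - [[0,0,0],[0,0,0],130]
    - [[0,0,0],[0,0,0],120]
    - [[0,0,0],[0,0,0],120]
    - [[0,0,0],[0,0,0],120]

```text
clock: 27.32
position: [0.5357, 0.1893, 0.1298]
ee_rot: [0.0, 0.669, 0.743, 0.0]
contact_force: [-0.1, -0.2, -0.6]
width: 0.0451
```

Run:
```python
from h import *
st();w=snap('wrist','w14.png');a=snap('scene','s14.png')
cv2.imwrite('pics/s14c.png',cv2.resize(a[140:225,305:395],None,fx=6.5,fy=6.5,interpolation=2))
```

```text
t 27.32 pos [0.5357 0.1893 0.1298] jaw [0.995 0.104 0.   ] z [ 0. -0. -1.] w 0.0451 F [-0.1 -0.2 -0.6] M [ 0.    0.   -0.02] q [ 0.22  0.34  1.68 -0.    1.12  0.11]
```

View pics/s14c.png

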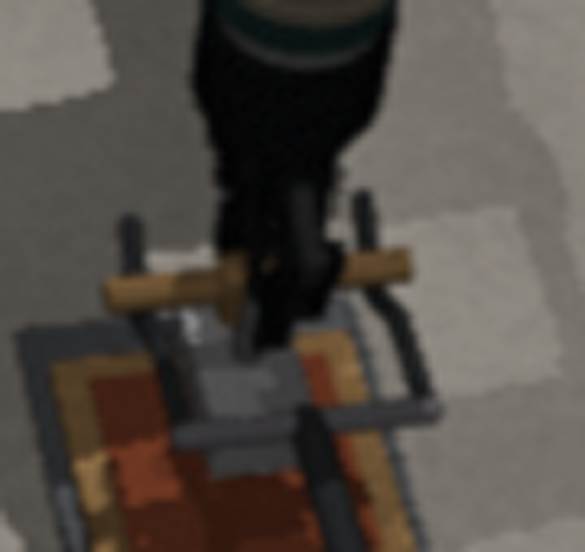

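View pics/w14.png

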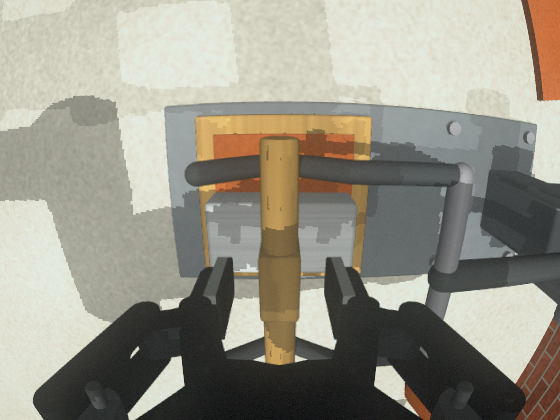

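The fingers are clear on both sides of the hub and the bar is sitting in the dips. Retreating straight up.

Call:
arm_command:
  steps:
    - [[0,0,0],[0,0,5],120]
    - [[0,0,0],[0,0,10],120]
    - [[0,0,0],[0,0,15],120]
    - [[0,0,0],[0,0,25],120]
    - [[0,0,0],[0,0,40],120]
    - [[0,0,0],[0,0,50],120]
    - [[0,0,0],[0,0,50],120]
    - [[0,0,0],[-40,0,10],120]
    - [[0,0,0],[-60,0,0],120]
    - [[0,0,0],[-60,0,0],120]
    - [[0,0,0],[-60,0,0],120]
    - [[0,0,0],[0,0,0],120]
    - [[0,0,0],[0,0,0],120]

```text
clock: 29.05
position: [0.3162, 0.1895, 0.3361]
ee_rot: [0.001, 0.669, 0.743, 0.001]
contact_force: [0.8, 0.4, -0.4]
width: 0.0452
```

Run:
```python
from h import *
st();a=snap('scene','s15.png');b=snap('top','t15.png')
cv2.imwrite('pics/s15c.png',cv2.resize(a[130:260,300:430],None,fx=4.5,fy=4.5,interpolation=2))
cv2.imwrite('pics/t15c.png',cv2.resize(b[130:270,150:290],None,fx=4.2,fy=4.2,interpolation=2))
```

```text
t 29.05 pos [0.3162 0.1895 0.3361] jaw [0.995 0.105 0.003] z [ 0.003  0.001 -1.   ] w 0.0452 F [ 0.8  0.4 -0.4] M [-0.02 -0.05  0.03] q [ 0.35 -0.1   1.67 -0.    1.56  0.25]
```

View pics/s15.png

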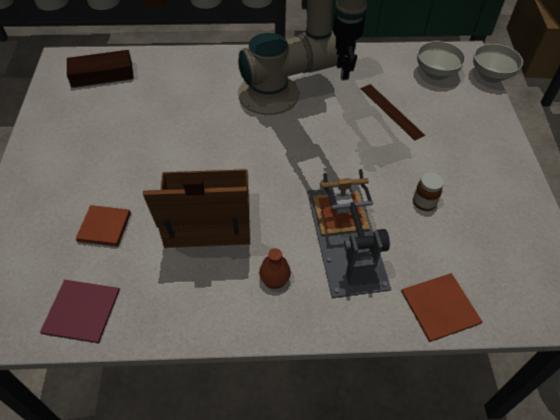

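View pics/s15c.png

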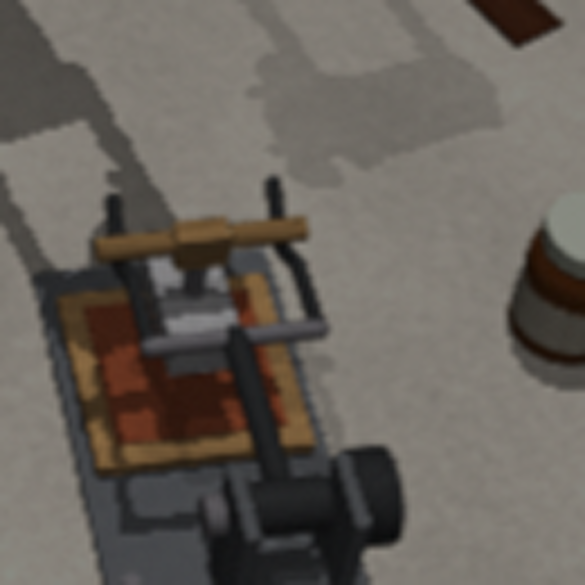

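View pics/t15c.png

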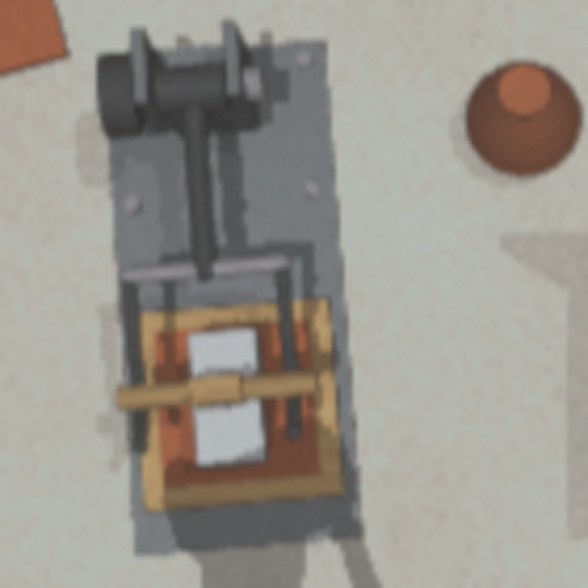

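Call:
arm_command:
  steps:
    - [[0,0,0],[0,0,0],120]
    - [[0,0,0],[0,0,0],120]
    - [[0,0,0],[0,0,0],120]
    - [[0,0,0],[0,0,0],120]
    - [[0,0,0],[0,0,0],120]
    - [[0,0,0],[0,0,0],120]
    - [[0,0,0],[0,0,0],120]
    - [[0,0,0],[0,0,0],120]

```text
clock: 30.15
position: [0.3157, 0.1894, 0.3349]
ee_rot: [0.0, 0.669, 0.743, 0.0]
contact_force: [0.5, -0.3, -0.6]
width: 0.0449
```

Run:
```python
from h import *
np.set_printoptions(precision=4,suppress=True)
a=snap('scene','s16.png');b=snap('top','t16.png')
o=cv2.imread('pics/s15.png');print('scene change fork',np.abs(a.astype(int)-o)[140:260,300:400].max(), 'top',np.abs(b.astype(int)-cv2.imread('pics/t15.png'))[130:270,150:290].max())
Sc=lambda x,y:(300+(x+.5)/4.5-.5,130+(y+.5)/4.5-.5)
Tc=lambda x,y:(150+(x+.5)/4.2-.5,130+(y+.5)/4.2-.5)
for n,t,s in(('barL',(118,398),(306,228)),('barR',(319,381),(96,247)),('tipL',(137,449),(273,184)),('tipR',(292,434),(113,203)),('rodL',(124,275),(326,328)),('rodR',(286,261),(145,345))): print(n,*tri(Tc(*t),Sc(*s)))
# lid angle: lid top edge corners open
for n,t,s in (('tab',(0,0),(0,0)),): pass
i5=cv2.imread('pics/s5.png');print('lid region diff s5 vs now',np.abs(a.astype(int)-i5)[165:250,145:255].mean())
```

```text
scene change fork 21 top 22
barL [0.53   0.2567 0.142 ] 0.004061387379629643
barR [0.5436 0.127  0.1454] 0.0056640896467547745
tipL [0.4968 0.2417 0.1451] 0.0023929874533328713
tipR [0.5086 0.142  0.1447] 0.002837885630283635
rodL [0.6103 0.2558 0.1468] 0.004658719438569044
rodR [0.6213 0.1493 0.1494] 0.0030087380712711096
lid region diff s5 vs now 4.2603565062388595
```

Run:
```python
from h import *
a=cv2.imread('pics/t16.png');b=cv2.imread('pics/s16.png')
cv2.imwrite('pics/l16.png',np.hstack([cv2.resize(a[140:280,280:410],None,fx=3,fy=3,interpolation=2),cv2.resize(b[140:280,140:270],None,fx=3,fy=3,interpolation=2)]))
H=np.array([.632,-.1895,.1155])
for th in (1.5,1.65,1.75,1.8):
    P=[]
    for y in (-.12,.12):
        # lid inner... outer front edge pt r=.18 height 12mm(top) and 0
        for h in (0,.012):
            x=-.18*np.cos(th)+h*np.sin(th);z=.18*np.sin(th)+h*np.cos(th)
            P.append(H+[x-.018*y,y+.018*x,z])
    u=proj('top',np.array(P));v=proj('scene',np.array(P))
    print(th,((u-[280,140])*3).round().tolist(),((v-[140,140])*3+[390,0]).round().tolist())
```

```text
1.5 [[351.0, 139.0], [350.0, 124.0], [60.0, 138.0], [60.0, 123.0]] [[398.0, 101.0], [396.0, 112.0], [704.0, 90.0], [704.0, 101.0]]
1.65 [[350.0, 107.0], [349.0, 93.0], [60.0, 106.0], [60.0, 92.0]] [[394.0, 128.0], [393.0, 141.0], [705.0, 116.0], [705.0, 129.0]]
1.75 [[348.0, 86.0], [348.0, 73.0], [59.0, 85.0], [59.0, 71.0]] [[393.0, 148.0], [392.0, 161.0], [705.0, 136.0], [706.0, 149.0]]
1.8 [[348.0, 76.0], [347.0, 63.0], [59.0, 75.0], [59.0, 62.0]] [[392.0, 158.0], [391.0, 172.0], [706.0, 146.0], [706.0, 160.0]]
```

View pics/l16.png

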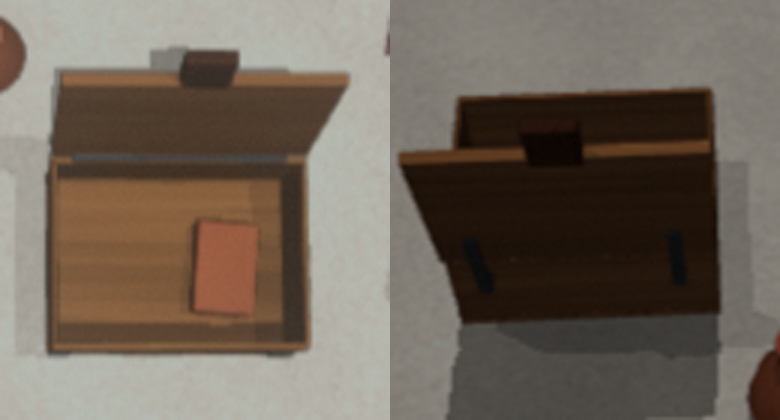

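The lid's front edge is at rows 73–86 in the top crop, matching what 1.75 rad predicts. The bar sits about 4 mm from the seat, the arm has sunk about 46 mm, and nothing is moving. Handing in.

Run:
```python
from h import *
st();print(manip.sign_off())
```

```text
t 30.25 pos [0.3157 0.1893 0.3348] jaw [0.995 0.104 0.   ] z [ 0. -0. -1.] w 0.0453 F [0.1 0.5 0.4] M [-0.01  0.06  0.02] q [ 0.35 -0.09  1.67 -0.    1.56  0.25]
the job is handed in; nothing more can be done
None
```

I opened the chest lid onto its stop, took out the tamper and hung it by its bar across both prongs of the fork. I eased it down while still holding it, let go only once the arm carried its weight, and handed in at 30.3 s. `sign_off` reports no verdict, so what follows is from my own measurements.

**Last checks**
- **Lid:** its edges match the predicted outline for 1.75 rad in the top view and closely in the scene view. When I opened it, the stop pushed back at about 16 N.
- **Tamper:** the bar centre is about 4 mm from the seat by triangulation, and the bar lies across both prongs. It hangs upright, with only image noise between pictures 1 s apart.
- **Balancer arm:** the fork sank about 46 mm (roughly 0.23 rad). The vertical force was near zero before release and the arm did not drop.
- **Everything else:** I saw no disturbance of the clay block, vase, jar or tiles in the pictures, though I did not measure their positions again. The robot is clear of everything.

**Disagreements:** before lowering, the scene camera put the bar about 6 mm too far left over the fork, while the wrist camera showed it centred. I moved it 5 mm to the right in total. After contact the bar pressed on the rear slope of the dip, so I corrected it about 5 mm towards the robot. A sideways force of about 3 N was still there just before release and disappeared when the fingers opened.

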